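Release the latched key on the printer's key box

ROBOT

A 7-joint arm with a two-finger parallel gripper is mounted at the origin on the work surface. World frame = base frame: x ahead of the robot, y to its left, z up, the work surface at z = 0. Lengths are in m, angles in rad, forces in N, time in s.
With the tool pointing down it reaches from about 0.375 to 0.925 m from the base axis. Payload 3.1 kg.
Tool frame: the origin (TCP) lies between the finger pads; the fingertips stand 25 mm ahead of it and the grasp point (between the pads) lies 6 mm ahead of it (robot.tip_reach is the distance from the TCP to the fingertips, in m); y points along the fingers, z is the direction in which the jaws open and shut, and the axes are right-handed (so a half turn about y gives the same grasp; the last joint's range is limited). The gripper opens to 85 mm and grips with 20 to 120 N. Pads are 22 mm wide; open, the fingers measure 114 mm over their backs; the gripper's body (76 mm by 85 mm) begins 54 mm behind the grasp point. The pads swing forward as they close: fully open they stand 13 mm farther back than shut.
Start: joints at [-1.44, 0.383, 0.044, 1.598, -0.018, 1.161, -0.05], TCP at [0.147, 0.633, 0.256] pointing down, gripper open.
Joint ranges: [-2.61, 2.61], [-0.41, 2.15], [-1.48, 1.57], [0, 2.5], [-1.57, 4.71], [0.05, 1.97], [-2.85, 2.85]. Speed limits (rad/s): [2.79, 2.79, 3.14, 3.14, 3.14, 3.14, 3.14].

INTERFACE

Orientations are given as a unit quaternion [w, x, y, z].
In Python, from plant import robot, vision, order gives the robot as it stands.
- The arm moves only by the shell command python3 -m pendant 'ROWS'. ROWS is JSON, a list of rows, each an object of numbers: "tx", "ty", "tz": the shift along the tool's x, y, z in m; "turn": the turn about the tool's y in rad; "jaw": the closure, from -1 (fully open) to 1 (shut). In form: [{"tx": .., "ty": .., "tz": .., "turn": .., "jaw": ..}, ...]. A call has 1 to 5 rows; each row is the pose to reach, as a shift and turn from the pose commanded when the call began, along the tool's axes at that moment; what a row does not reach only later rows make up. A row lasts 1/12 s, in which the tool goes at most 41.7 mm and 7.16 degrees, less where a joint would pass 70% of its speed; a pose out of reach is approached as far as the arm can. A call with a gripper value outside its range is refused whole. The fingers move at their own pace and stop on an object; the grip force is fixed at half the most. Time passes only in rows, so rows that repeat a pose let the fingers close. It gives the time, the measured TCP pose, the force and the opening at its end, in the units of the state.
- robot.read_state(): the state, without advancing time (a new reading comes with each control period).
- vision.camera(name): name is "scene" or "top" or "wrist"; returns a dict with "image" (480x640x3 uint8, red, green, blue), "range_z" (480x640 float32, m along the optical axis (not along the pixel's ray), 0 where there is no reading), "intrinsics" (3x3 intrinsics, pixels), "rvec" (rotation vector, rad) and "tvec" (3), from world to camera coordinates, as OpenCV has them; the wrist camera has in their place "T_tool_cam" (4x4, takes a point from camera to tool coordinates, whose origin is the TCP and whose axes are the tool frame's). Camera axes: x right, y down, z forward; pixel columns grow to the right and rows downward; lengths in m; the calibration is good to about 2 mm. A picture is of the moment at which its call begins: read the wrist's pose just before it.
- order.close_job(): hands the job in, once; it reports no verdict.
The state is a dict: "time_s": time; "q": joint angles; "dq": joint speeds; "joint_torque": joint torques, N m; "position": TCP position; "eef_rot": TCP orientation; "ft_force": force on the tool from outside, world axes, zero at the start; "torque": the same for the moment, N m; "finger_gap": finger opening in m.
Only numpy, scipy, OpenCV 4.12 (cv2) and the standard library are available. Lean on these libraries where they do the work, as an engineer would, in place of code of your own. Each camera call takes 0.05 s, during which the arm holds its last target.

TASK

One of the four identical white keys on the printer's key box has been left latched down. Feel for it by tapping the keys lightly with the fingertips, then press the latched one firmly all the way in and let go, so that it springs up level with the others. Do not push any of the other three deep in, and do not pick up or disturb the things lying around the box.

Things in the scene. Friction and masses are not known exactly. Their poses are not given: they have to be found in the camera images.
- console: the key box, white, fixed to the bench, 125 x 270 mm, 50 mm high, four white keys in a row on top; origin at the centre of its underside, y along the row, z up. A 20 mm wide strip on its far side stands 11 mm above its top. Loose things: a glue stick (90 mm tall) and a jar (50 mm) some 20 to 50 mm beyond its far edge, a scraper in front, a bracket and a screwdriver beside its ends
- place_1 (a point): first key place, at the box's +y end: centre of the top of a key standing up there, true to 1 mm in height, 67 mm above the bench, 17 mm above the box's top face. The point is fixed to the box and does not move with the key. Keys are 34 mm square, 55 mm apart, and move straight down on a spring, 8.5 mm at most
- place_2 (a point): second key place (same kind of point). A key that is not latched is soft for its first 3 mm: 2 N starts it and 4 N takes it to 3 mm; there it meets a stiff buffer, needs 8 N to go on, then 1.7 N per mm (12 N is 5.5 mm). It springs back when let go. Going well into the buffer (beyond 5 mm) is pushing it deep in
- place_3 (a point): third key place (same kind of point). The latched key, whichever it is, stands about 3 mm lower than the rest, already on its buffer, so it has no soft travel: firm up to 8 N, then 1.7 N per mm. Pressed 3.5 mm further in (about 14 N) its catch lets go; its stop is 5.5 mm below where it was latched (about 17 N)
- place_4 (a point): fourth key place, at the box's -y end (same kind of point). Once its catch has let go, the latched key springs up with the finger as that is withdrawn. Which of the four places holds it differs from run to run, as do the box's place and yaw

How it is judged:
On the way:
1. the latched key is pressed further in (value of joint key_c above 0.0055 m).
At the end, for the whole second after the job is handed in: all four keys stand fully up (each within 1 mm of its top position), the one that was latched included (value of joint each of key_a, key_b, key_c, key_d below 0.001 m); the robot touches nothing.
It fails at once if a key that was not latched is pushed more than 5.5 mm in (value of joint any of key_a, key_b, key_d above 0.0055 m).
It fails at once if one of the loose things on the bench is lifted, carried or shoved by more than 20 mm, or knocked over (distance of any of glue, nozzlejar, scraper, driver, bracket, spool, defenders from where it was at the start of the episode above 0.02 m or angle between any of glue, nozzlejar's own z axis and vertical above 0.5 rad).
It also fails if it takes over 51 s, if anything falls off the work surface, if the arm or the gripper's body presses on something with over 40 N, if the wrist force passes 120 N, or if a joint passes its speed limit or range.

## Working session

There is one attempt and no reset: what is moved stays moved. The work goes in short steps, Python scripts to look and compute and a shell command to move; the robot and the scene stay as the last step left them, time stands still between calls to the robot, and variables do not carry over. Pictures are saved under pics/ and viewed, and the job is handed in when it is done.

```bash
ls; mkdir -p pics; cat > h.py <<'E'
import numpy as np,cv2
from plant import robot,vision,order
def save(n,f):
    c=vision.camera(n);cv2.imwrite(f,c["image"][:,:,::-1]);np.savez(f[:-4]+'.npz',**c);return c
def ray(c,u,v,z):
    R=cv2.Rodrigues(np.array(c["rvec"]))[0];t=np.array(c["tvec"]).ravel()
    o=-R.T@t;d=R.T@np.linalg.inv(c["intrinsics"])@np.array([u,v,1.]);return o+d*(z-o[2])/d[2]
def world(c):
    R=cv2.Rodrigues(np.array(c["rvec"]))[0];t=np.array(c["tvec"]).ravel();K=c["intrinsics"];Z=c["range_z"]
    v,u=np.mgrid[:480,:640];P=np.stack([(u-K[0,2])/K[0,0]*Z,(v-K[1,2])/K[1,1]*Z,Z],-1)
    return (P-t)@R
E
python3 - <<'E'
from h import *
s=robot.read_state();print(s)
for n in("top","scene"):
    c=save(n,f"pics/{n}1.png")
E
```

```text
pics
{'time_s': 0.0, 'q': array([-1.43980853,  0.38386922,  0.04382547,  1.5995704 , -0.01787396,
        1.16115985, -0.04989446]), 'dq': array([ 5.99509413e-04,  2.36516036e-03,  1.21944245e-03, -1.44748937e-03,
        5.26280471e-04, -1.89458832e-03,  7.59317553e-05]), 'joint_torque': array([ 2.23268362e-04, -4.33462465e+01,  1.02476668e+00, -2.49514103e+01,
        1.06798421e-02,  1.14774858e-02, -2.50299834e-06]), 'position': array([0.14722563, 0.63221994, 0.25486647]), 'eef_rot': array([-0.70156565,  0.70341199, -0.08072409,  0.08062777]), 'ft_force': array([-0.19362897,  0.46512617,  0.13350596]), 'torque': array([ 0.02796926, -0.01093105,  0.00371614]), 'finger_gap': 0.08541874300962972}
```

View pics/top1.png

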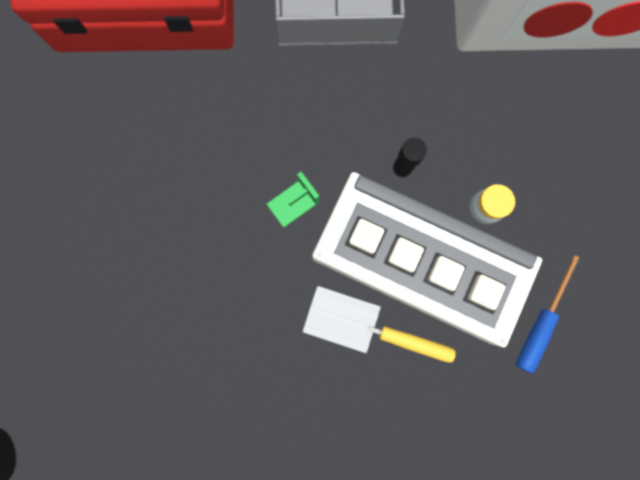

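View pics/scene1.png

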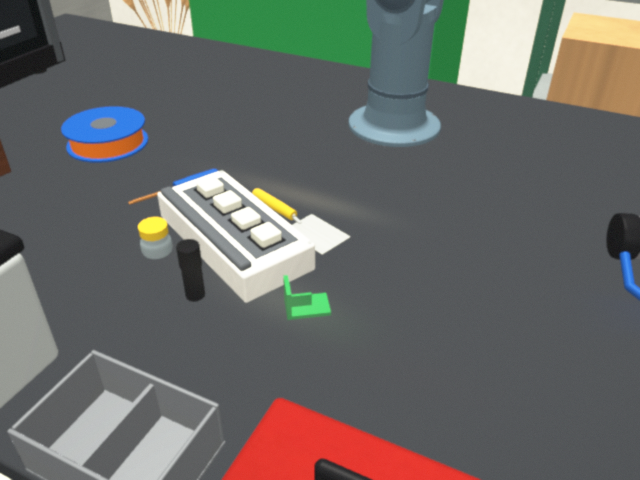

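The top view shows the box with keys near (367,237), (406,255), (447,273) and (487,292). The dark strip is on its upper (far) side, with the glue at (410,150) and the jar at (495,203). I'll measure the keys next.

```bash
python3 - <<'E'
from h import *
c=dict(np.load('pics/top1.npz'));W=world(c);print(W[0,0],W[0,639],W[479,0],W[479,639])
im=c["image"].astype(int)
m=((im.min(2)>150)).astype(np.uint8)
n,l,st,ce=cv2.connectedComponentsWithStats(m)
pts=[]
for i in range(1,n):
    if 200<st[i,4]<3000:
        u,v=ce[i];mm=(l==i);z=W[mm][:,2]
        e=cv2.erode(mm.astype(np.uint8),np.ones((9,9)))>0
        print(st[i,4],ce[i].round(1),ray(c,u,v,.067).round(4),np.median(W[e][:,2]),np.median(W[e],axis=0).round(4) if e.any() else 0)
# box outline
m2=((W[:,:,2]>.04)&(W[:,:,2]<.056)&(im.min(2)>150))
w=W[m2];w=w[(w[:,0]>.3)]
n,l,st,ce=cv2.connectedComponentsWithStats(m2.astype(np.uint8))
i=1+np.argmax(st[1:,4]);w=W[l==i]
r=cv2.minAreaRect(w[:,:2].astype(np.float32));print(r,np.median(w[:,2]))
E
```

```text
[0.90903929 0.51535311 0.00091229] [ 0.81216387 -0.33471292  0.12838606] [0.25360846 0.44903152 0.04817675] [ 0.22185055 -0.35837601 -0.00083312]
2042 [336.6   9.1] [0.8449 0.0248 0.067 ] 0.005049739713672245 [0.8857 0.031  0.005 ]
879 [499.2  15.8] [ 0.8311 -0.1902  0.067 ] 0.12579034441302617 [ 0.813  -0.1742  0.1258]
782 [366.6 235.6] [ 0.5413 -0.0052  0.067 ] 0.06702046637652781 [ 0.541  -0.0055  0.067 ]
787 [406.1 254.4] [ 0.5167 -0.0537  0.067 ] 0.06406764907374647 [ 0.5172 -0.0541  0.0641]
((0.5135927200317383, -0.08414874970912933), (0.2705152630805969, 0.12458544969558716), 63.553524017333984) 0.05042225553985663
```

```bash
python3 - <<'E'
from h import *
for n in("top","scene"):
    c=dict(np.load(f'pics/{n}1.npz'));W=world(c)
    o=np.array([.5136,-.0841]);a=np.deg2rad(-26.45);R=np.array([[np.cos(a),-np.sin(a)],[np.sin(a),np.cos(a)]])
    B=(W[:,:,:2]-o)@R
    for y in(.0825,.0275,-.0275,-.0825):
        k=(abs(B[:,:,1]-y)<.026)&(abs(B[:,:,0]+.01)<.026)&(W[:,:,2]>.059)&(W[:,:,2]<.075)
        k2=(abs(B[:,:,1]-y)<.01)&(abs(B[:,:,0]+.01)<.01)&(W[:,:,2]>.055)&(W[:,:,2]<.075)
        p=W[k];b=B[k]
        r=cv2.minAreaRect(b.astype(np.float32))
        print(n,k.sum(),'z',np.median(W[k2][:,2]).round(4),W[k2][:,2].std().round(4),'box',r[0],r[1],'world',(o+R@np.array(r[0])).round(4))
print("nominal",[(o+R@np.array([-.01,y])).round(4).tolist() for y in(.0825,.0275,-.0275,-.0825)])
s=robot.read_state()
from scipy.spatial.transform import Rotation as Ro
q=s['eef_rot'];print(Ro.from_quat([*q[1:],q[0]]).as_matrix().round(3))
E
```

```text
top 728 z 0.0671 0.0011 box (-0.009837161749601364, 0.08272108435630798) (0.034019194543361664, 0.034062184393405914) world [ 0.5416 -0.0057]
top 725 z 0.0641 0.001 box (-0.009700359776616096, 0.027699869126081467) (0.03400574252009392, 0.03410463407635689) world [ 0.5173 -0.055 ]
top 762 z 0.0667 0.0012 box (-0.009776938706636429, -0.02681732177734375) (0.03403973951935768, 0.0340055488049984) world [ 0.4929 -0.1038]
top 787 z 0.067 0.0011 box (-0.009739595465362072, -0.08192762732505798) (0.03478178009390831, 0.034047503024339676) world [ 0.4684 -0.1531]
scene 422 z 0.067 0.0009 box (-0.007715335115790367, 0.08309750258922577) (0.03438615798950195, 0.03776269033551216) world [ 0.5437 -0.0063]
scene 336 z 0.0644 0.001 box (-0.007477627135813236, 0.02732611447572708) (0.03586723282933235, 0.034487683326005936) world [ 0.5191 -0.0563]
scene 342 z 0.0669 0.0009 box (-0.007456239312887192, -0.025984620675444603) (0.03458773344755173, 0.034551218152046204) world [ 0.4954 -0.104 ]
scene 318 z 0.0671 0.0009 box (-0.007642580196261406, -0.08122554421424866) (0.03532027080655098, 0.03794422745704651) world [ 0.4706 -0.1534]
nominal [[0.5414, -0.0058], [0.5169, -0.055], [0.4924, -0.1043], [0.4679, -0.1535]]
[[ 0.974 -0.     0.227]
 [-0.227 -0.002  0.974]
 [ 0.    -1.    -0.003]]
```

Depth from both views puts key 2 at 64 mm and the others at 67 mm, so key 2 is probably the latched one. I'll confirm that by touch. First I move above key 1 with the jaws shut.

```bash
python3 -m pendant '[{"tx":0.033,"tz":-0.033,"ty":0,"turn":0,"jaw":1},{"tx":0.06,"tz":-0.06,"ty":0,"turn":0,"jaw":1},{"tx":0.088,"tz":-0.088,"ty":0,"turn":0,"jaw":1},{"tx":0.115,"tz":-0.115,"ty":0,"turn":0,"jaw":1},{"tx":0.142,"tz":-0.142,"ty":0,"turn":0,"jaw":1}]'
python3 -c "
from plant import robot;print(robot.tip_reach)"
```

```text
time_s: 0.52
position: [0.2542, 0.4603, 0.2556]
eef_rot: [-0.702, 0.703, -0.081, 0.081]
ft_force: [0.6, -0.4, -0.2]
finger_gap: 0.0255
0.025
```

```bash
python3 -m pendant '[{"tx":0.028,"tz":-0.028,"ty":0,"turn":0,"jaw":1},{"tx":0.056,"tz":-0.056,"ty":0,"turn":0,"jaw":1},{"tx":0.084,"tz":-0.084,"ty":0,"turn":0,"jaw":1},{"tx":0.112,"tz":-0.112,"ty":0,"turn":0,"jaw":1},{"tx":0.14,"tz":-0.14,"ty":0,"turn":0,"jaw":1}]'
```

```text
time_s: 0.93
position: [0.3585, 0.2923, 0.2559]
eef_rot: [-0.702, 0.703, -0.081, 0.08]
ft_force: [0.5, 0.0, 0.7]
finger_gap: 0.0002
```

```bash
python3 -m pendant '[{"tx":0.028,"tz":-0.028,"ty":0,"turn":0,"jaw":1},{"tx":0.056,"tz":-0.056,"ty":0,"turn":0,"jaw":1},{"tx":0.084,"tz":-0.084,"ty":0,"turn":0,"jaw":1},{"tx":0.112,"tz":-0.112,"ty":0,"turn":0,"jaw":1},{"tx":0.14,"tz":-0.14,"ty":0,"turn":0,"jaw":1}]'; python3 -m pendant '[{"tx":0.027,"tz":-0.027,"ty":0,"turn":0.117,"jaw":1},{"tx":0.054,"tz":-0.054,"ty":0,"turn":0.233,"jaw":1},{"tx":0.081,"tz":-0.081,"ty":0,"turn":0.233,"jaw":1},{"tx":0.108,"tz":-0.11,"ty":0,"turn":0.233,"jaw":1},{"tx":0.108,"tz":-0.11,"ty":0,"turn":0.233,"jaw":1}]'
cat > tgt.py <<'E'
from h import *
from scipy.spatial.transform import Rotation as Ro
s=robot.read_state();q=s['eef_rot'];M=Ro.from_quat([*q[1:],q[0]]).as_matrix()
o=np.array([.5139,-.0845]);a=np.deg2rad(-26.45);R=np.array([[np.cos(a),-np.sin(a)],[np.sin(a),np.cos(a)]])
tip=s['position']+.025*M[:,1]
print('t',s['time_s'],'tip',tip.round(4),'f',s['ft_force'].round(2),'yaw z',np.rad2deg(np.arctan2(M[1,2],M[0,2])).round(2))
for i,y in enumerate((.0825,.0275,-.0275,-.0825)):
    p=np.r_[o+R@np.array([-.009,y]),.067];print(i+1,(M.T@(p-tip)).round(4))
E
python3 tgt.py
```

```text
time_s: 1.35
position: [0.4629, 0.1244, 0.2561]
eef_rot: [0.703, -0.702, 0.081, -0.081]
ft_force: [1.0, -0.3, 0.1]
finger_gap: -0.0001
time_s: 1.77
position: [0.5454, -0.0152, 0.2568]
eef_rot: [-0.685, 0.689, -0.164, 0.168]
ft_force: [-0.2, -1.4, 0.6]
finger_gap: 0.0003
t 1.7667 tip [ 0.5455 -0.0154  0.2318] f [-0.19 -1.35  0.65] yaw z 62.82
1 [-0.0076  0.1648  0.0072]
2 [-0.0069  0.165  -0.0478]
3 [-0.0062  0.1653 -0.1028]
4 [-0.0055  0.1655 -0.1578]
```

```bash
python3 -m pendant '[{"tx":-0.007,"tz":0.007,"ty":0.04,"turn":0,"jaw":1},{"tx":-0.007,"tz":0.007,"ty":0.08,"turn":0,"jaw":1},{"tx":-0.007,"tz":0.007,"ty":0.12,"turn":0,"jaw":1},{"tx":-0.007,"tz":0.007,"ty":0.15,"turn":0,"jaw":1},{"tx":-0.007,"tz":0.007,"ty":0.15,"turn":0,"jaw":1}]'; python3 - <<'E'
from h import *
save('wrist','pics/w1.png');save('scene','pics/s2.png')
E
python3 tgt.py
```

```text
time_s: 2.18
position: [0.5332, 0.0044, 0.0995]
eef_rot: [-0.686, 0.69, -0.167, 0.157]
ft_force: [-2.6, -0.1, 0.1]
finger_gap: 0.0
t 2.2833 tip [0.5386 0.004  0.0805] f [ 1.02 -0.17  0.82] yaw z 63.54
1 [ 0.0083  0.0135 -0.0077]
2 [ 0.0083  0.0136 -0.0627]
3 [ 0.0084  0.0137 -0.1177]
4 [ 0.0084  0.0139 -0.1727]
```

View pics/s2.png

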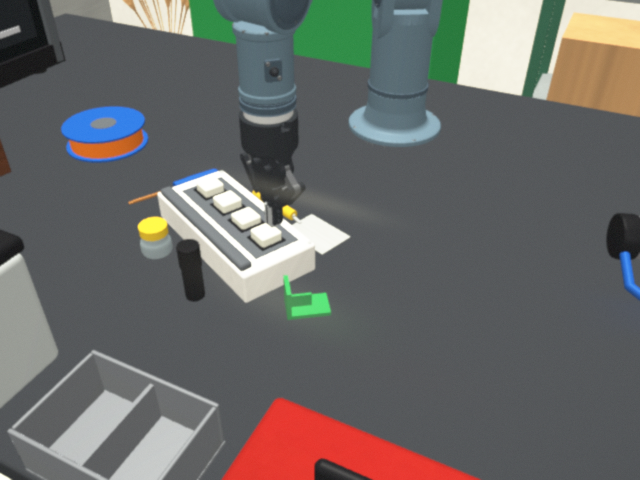

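View pics/w1.png

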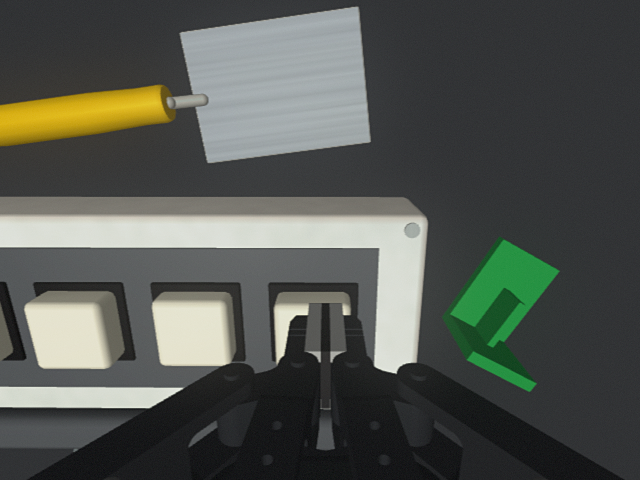

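The wrist view shows the shut tips at about (325,310), over key 1 (275–350, 292–360) but a little to its edge. I'll recentre, let it settle and then tap.

```bash
python3 -m pendant '[{"tx":0.008,"tz":-0.008,"ty":0.009,"turn":0,"jaw":1},{"tx":0.008,"tz":-0.008,"ty":0.009,"turn":0,"jaw":1},{"tx":0.008,"tz":-0.008,"ty":0.009,"turn":0,"jaw":1},{"tx":0.008,"tz":-0.008,"ty":0.009,"turn":0,"jaw":1}]'; python3 tgt.py
```

```text
time_s: 2.62
position: [0.5449, -0.0063, 0.0994]
eef_rot: [0.689, -0.688, 0.161, -0.163]
ft_force: [0.9, -0.2, 0.4]
finger_gap: -0.0
t 2.6167 tip [ 0.545  -0.0063  0.0744] f [ 0.85 -0.23  0.41] yaw z 63.52
1 [-0.002   0.0074 -0.0014]
2 [-0.002   0.0072 -0.0564]
3 [-0.0019  0.0071 -0.1114]
4 [-0.0019  0.007  -0.1664]
```

```bash
python3 -m pendant '[{"tx":-0.002,"tz":-0.001,"ty":0.004,"turn":0,"jaw":1},{"tx":-0.002,"tz":-0.001,"ty":0.004,"turn":0,"jaw":1},{"tx":-0.002,"tz":-0.001,"ty":0.004,"turn":0,"jaw":1},{"tx":-0.002,"tz":-0.001,"ty":0.004,"turn":0,"jaw":1}]'; python3 tgt.py
```

```text
time_s: 2.95
position: [0.541, -0.0063, 0.0934]
eef_rot: [0.688, -0.688, 0.162, -0.162]
ft_force: [-0.0, 0.2, -0.6]
finger_gap: 0.0003
t 2.95 tip [ 0.541  -0.0063  0.0684] f [-0.04  0.21 -0.63] yaw z 63.57
1 [0.0016 0.0014 0.0004]
2 [ 0.0015  0.0014 -0.0546]
3 [ 0.0015  0.0014 -0.1096]
4 [ 0.0015  0.0013 -0.1646]
```

```bash
python3 -m pendant '[{"tx":0.001,"tz":0,"ty":0.002,"turn":0,"jaw":1},{"tx":0.001,"tz":0,"ty":0.002,"turn":0,"jaw":1},{"tx":0.001,"tz":0,"ty":0.002,"turn":0,"jaw":1}]'; python3 -m pendant '[{"tx":0,"tz":0,"ty":0.001,"turn":0,"jaw":1},{"tx":0,"tz":0,"ty":0.001,"turn":0,"jaw":1},{"tx":0,"tz":0,"ty":0.001,"turn":0,"jaw":1}]'; python3 tgt.py
```

```text
time_s: 3.2
position: [0.5423, -0.0068, 0.0914]
eef_rot: [0.688, -0.688, 0.162, -0.162]
ft_force: [-0.8, 1.2, 3.2]
finger_gap: 0.0
time_s: 3.45
position: [0.5422, -0.0068, 0.0904]
eef_rot: [0.688, -0.688, 0.162, -0.162]
ft_force: [-0.2, 1.2, 2.9]
finger_gap: -0.0001
t 3.45 tip [ 0.5422 -0.0068  0.0654] f [-0.16  1.16  2.91] yaw z 63.55
1 [ 0.0003 -0.0016  0.0003]
2 [ 0.0002 -0.0016 -0.0547]
3 [ 0.0002 -0.0016 -0.1097]
4 [ 0.0002 -0.0017 -0.1647]
```

Key 1 gave way 1.6 mm at about 3 N, so it is free. Key 2 next.

```bash
python3 -m pendant '[{"tx":0,"tz":0,"ty":-0.012,"turn":0,"jaw":1},{"tx":0,"tz":-0.025,"ty":-0.012,"turn":0,"jaw":1},{"tx":0,"tz":-0.055,"ty":-0.012,"turn":0,"jaw":1},{"tx":0,"tz":-0.055,"ty":-0.006,"turn":0,"jaw":1},{"tx":0,"tz":-0.055,"ty":-0.003,"turn":0,"jaw":1}]'; python3 -m pendant '[{"tx":0,"tz":0,"ty":0,"turn":0,"jaw":1},{"tx":0,"tz":0,"ty":0,"turn":0,"jaw":1},{"tx":0,"tz":0,"ty":0,"turn":0,"jaw":1}]'; python3 tgt.py
```

```text
time_s: 3.87
position: [0.5165, -0.059, 0.0935]
eef_rot: [-0.688, 0.688, -0.164, 0.164]
ft_force: [0.8, 0.5, 0.3]
finger_gap: 0.0003
time_s: 4.12
position: [0.5182, -0.0551, 0.0934]
eef_rot: [0.689, -0.688, 0.161, -0.161]
ft_force: [0.6, 0.1, -0.2]
finger_gap: 0.0008
t 4.1167 tip [ 0.5182 -0.0551  0.0684] f [ 0.62  0.05 -0.24] yaw z 63.66
1 [0.0003 0.0014 0.0543]
2 [ 0.0002  0.0014 -0.0007]
3 [ 0.0001  0.0014 -0.0557]
4 [-0.      0.0014 -0.1107]
```

```bash
python3 -m pendant '[{"tx":0,"tz":-0.0005,"ty":0.003,"turn":0,"jaw":1},{"tx":0,"tz":-0.0005,"ty":0.003,"turn":0,"jaw":1},{"tx":0,"tz":-0.0005,"ty":0.003,"turn":0,"jaw":1}]'; python3 -m pendant '[{"tx":0,"tz":0,"ty":0.001,"turn":0,"jaw":1},{"tx":0,"tz":0,"ty":0.001,"turn":0,"jaw":1},{"tx":0,"tz":0,"ty":0.001,"turn":0,"jaw":1}]'; python3 -m pendant '[{"tx":0,"tz":0,"ty":0.001,"turn":0,"jaw":1},{"tx":0,"tz":0,"ty":0.001,"turn":0,"jaw":1},{"tx":0,"tz":0,"ty":0.001,"turn":0,"jaw":1}]'; python3 tgt.py
```

```text
time_s: 4.37
position: [0.5173, -0.0563, 0.0901]
eef_rot: [-0.688, 0.688, -0.162, 0.161]
ft_force: [-0.1, -0.2, -0.5]
finger_gap: -0.0
time_s: 4.62
position: [0.5176, -0.0566, 0.0894]
eef_rot: [0.688, -0.688, 0.162, -0.162]
ft_force: [0.6, 0.5, 0.4]
finger_gap: -0.0001
time_s: 4.87
position: [0.5177, -0.0566, 0.0889]
eef_rot: [0.689, -0.688, 0.162, -0.162]
ft_force: [-1.5, 0.6, 5.0]
finger_gap: 0.0005
t 4.8667 tip [ 0.5177 -0.0566  0.0639] f [-1.53  0.59  4.98] yaw z 63.54
1 [ 0.     -0.003   0.0559]
2 [ 0.     -0.0031  0.0009]
3 [ 0.     -0.0031 -0.0541]
4 [ 0.     -0.0032 -0.1091]
```

Nothing at the 67 mm level on key 2. It is firm at 64 mm, with 5 N and no give, so it is the latched one and I press it.

```bash
python3 -m pendant '[{"tx":0,"tz":0.001,"ty":0.002,"turn":0,"jaw":1},{"tx":0,"tz":0.001,"ty":0.004,"turn":0,"jaw":1},{"tx":0,"tz":0.001,"ty":0.004,"turn":0,"jaw":1},{"tx":0,"tz":0.001,"ty":0.004,"turn":0,"jaw":1}]'; python3 tgt.py
```

```text
time_s: 5.2
position: [0.5179, -0.0566, 0.0858]
eef_rot: [0.688, -0.688, 0.162, -0.162]
ft_force: [-3.2, -0.3, 12.4]
finger_gap: -0.0004
t 5.2 tip [ 0.5178 -0.0566  0.0608] f [-3.21 -0.31 12.41] yaw z 63.5
1 [-0.0001 -0.0062  0.0557]
2 [-0.0001 -0.0062  0.0007]
3 [-0.     -0.0063 -0.0543]
4 [ 0.     -0.0063 -0.1093]
```

```bash
python3 -m pendant '[{"tx":0,"tz":0,"ty":0.002,"turn":0,"jaw":1},{"tx":0,"tz":0,"ty":0.002,"turn":0,"jaw":1},{"tx":0,"tz":0,"ty":0.003,"turn":0,"jaw":1},{"tx":0,"tz":0,"ty":0.003,"turn":0,"jaw":1}]'; python3 tgt.py
```

```text
time_s: 5.53
position: [0.518, -0.0566, 0.0837]
eef_rot: [0.689, -0.688, 0.163, -0.162]
ft_force: [-7.0, 0.1, 19.3]
finger_gap: -0.0002
t 5.5333 tip [ 0.5179 -0.0566  0.0587] f [-7.04  0.14 19.28] yaw z 63.49
1 [-0.0003 -0.0083  0.0557]
2 [-0.0002 -0.0083  0.0007]
3 [-0.0001 -0.0084 -0.0543]
4 [-1.000e-04 -8.400e-03 -1.093e-01]
```

It reached its stop: 5.3 mm further in, at 19 N. Now I withdraw straight up, then well clear.

```bash
python3 -m pendant '[{"tx":0,"tz":0,"ty":-0.005,"turn":0,"jaw":1},{"tx":0,"tz":0,"ty":-0.011,"turn":0,"jaw":1},{"tx":0,"tz":0,"ty":-0.025,"turn":0,"jaw":1},{"tx":0,"tz":0,"ty":-0.06,"turn":0,"jaw":1},{"tx":0,"tz":0,"ty":-0.1,"turn":0,"jaw":1}]';python3 -m pendant '[{"tx":-0.03,"tz":0.03,"ty":-0.02,"turn":0,"jaw":1},{"tx":-0.03,"tz":0.06,"ty":-0.05,"turn":0,"jaw":1},{"tx":-0.03,"tz":0.09,"ty":-0.08,"turn":0,"jaw":1},{"tx":-0.03,"tz":0.12,"ty":-0.08,"turn":0,"jaw":1},{"tx":-0.03,"tz":0.15,"ty":-0.08,"turn":0,"jaw":1}]';python3 -m pendant '[{"tx":0,"tz":0.04,"ty":0,"turn":0,"jaw":1},{"tx":0,"tz":0.08,"ty":0,"turn":0,"jaw":1},{"tx":0,"tz":0.12,"ty":0,"turn":0,"jaw":1},{"tx":0,"tz":0.12,"ty":0,"turn":0,"jaw":1},{"tx":0,"tz":0.12,"ty":0,"turn":0,"jaw":1}]'
python3 - <<'E'
from h import *
o=np.array([.5136,-.0841]);a=np.deg2rad(-26.45);R=np.array([[np.cos(a),-np.sin(a)],[np.sin(a),np.cos(a)]])
for n in("top","scene"):
    c=save(n,f'pics/{n}3.png');W=world(c)
    B=(W[:,:,:2]-o)@R
    for y in(.0825,.0275,-.0275,-.0825):
        k=(abs(B[:,:,1]-y)<.01)&(abs(B[:,:,0]+.009)<.01)&(W[:,:,2]>.05)&(W[:,:,2]<.08)
        print(n,k.sum(),np.median(W[k][:,2]).round(4))
print(robot.read_state()['ft_force'])
E
```

```text
time_s: 5.95
position: [0.5152, -0.0558, 0.1799]
eef_rot: [-0.687, 0.689, -0.164, 0.16]
ft_force: [1.3, 0.5, 0.8]
finger_gap: -0.0001
time_s: 6.37
position: [0.5601, 0.0942, 0.2647]
eef_rot: [0.69, -0.687, 0.16, -0.164]
ft_force: [0.2, -0.7, 0.1]
finger_gap: -0.0001
time_s: 6.78
position: [0.6108, 0.2037, 0.2598]
eef_rot: [-0.689, 0.689, -0.16, 0.159]
ft_force: [-0.0, -1.3, -0.2]
finger_gap: -0.0001
top 252 0.0669
top 255 0.067
top 256 0.0665
top 261 0.0669
scene 110 0.067
scene 97 0.0672
scene 86 0.067
scene 75 0.0671
[-0.29558186 -0.76798531 -1.0626799 ]
```

View pics/top3.png

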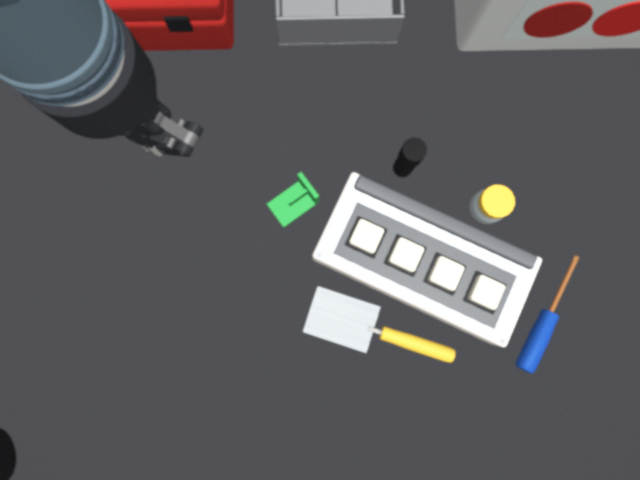

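All four keys (367,237 to 487,292) now read 67 mm in both views. The loose things are where they were, and the arm is clear at the upper left.

```bash
python3 -c "
from plant import order;print(order.close_job())"
```

```text
the job is handed in; nothing more can be done
None
```

The latched key was the second one (place_2). I pressed it all the way in, it sprang back up level with the others, and I handed the job in at about 7 s of the 51 s allowed.

- **Finding it:** before I touched anything, both cameras read key 2 at 64 mm and the other three at 67 mm. Tapping agreed: key 1 gave way softly (1.6 mm at about 3 N), while key 2 first resisted at 64 mm, with 5 N and no give. I did not tap keys 3 and 4 and relied on the depth readings for them.
- **Pressing it:** key 2 went 5.3 mm further in at 19 N, which is its stop, and I then withdrew straight up.
- **Last checks:** all four keys read 66.5–67.2 mm in both views. In the top view the loose things around the box were where they had been, and the arm stood clear of everything. No check failed or disagreed.

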